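# Sweep the loose flask caps into the collecting tray

## Task

Three loose teal screw caps have been left lying on the culture bench: sweep them along the bench with your fingers, through the open mouth and over the lip, into the steel collecting tray on the left, until all three lie flat on its floor, wholly past the lip. Push them only: do not pinch them or pick them up, and do not jam them hard. Leave the flask, jar, dish, bottle, beaker and pen standing or lying where they are.

Things in the scene. Friction and masses are not known exactly. Their poses are not given: they have to be found in the camera images.
- cap_near_centre (a point): loose teal ribbed screw cap, a disc 34 mm in diameter and 15 mm tall, 15 g, lying flat on the bench and free to slide; of the three the one starting nearest to the robot base in x. The point is its centre, 7.5 mm above its underside; z is its axis
- cap_far_centre (a point): loose teal ribbed screw cap, a disc 34 mm in diameter and 15 mm tall, 15 g, lying flat on the bench and free to slide; of the three the one starting farthest from the robot in x. The point is its centre, 7.5 mm above its underside; z is its axis
- cap_mid_centre (a point): loose teal ribbed screw cap, a disc 34 mm in diameter and 15 mm tall, 15 g, lying flat on the bench and free to slide; starting between the other two in x and farther from the tray (more to -y) than both. The point is its centre, 7.5 mm above its underside; z is its axis
- tray: steel dustpan-shaped tray fixed on the bench. Floor 140 mm (its x, -70 to +70) by 190 mm (its y), 3 mm thick; walls 35 mm high, 3 mm thick at both sides and the back (x = +71.5). Open mouth on its -x side, with a lip ramping from the bench at x = -86 to the floor at x = -70. Origin on the bench under the floor's middle; +x points from mouth to back wall (roughly world +y)
- flask: bystander: small standing culture flask with a teal cap, 26 by 38 mm and 66 mm tall; origin at the centre of its underside. Stands near the middle cap, on its -x or +x side, about 70 to 110 mm off (flask and jar may be swapped)
- jar: bystander: amber jar with a white lid, 42 mm in diameter, 62 mm tall; origin at the centre of its underside. Stands on the other side of the middle cap from the flask
- dish: bystander: flat closed clear dish, 64 mm in diameter, 14 mm tall; origin at the centre of its underside
- bottle: bystander: clear bottle, 66 mm in diameter, 130 mm tall, standing at the back; origin at the centre of its underside
- beaker: bystander: glass beaker, 64 mm across, 75 mm tall; origin at the centre of its underside
- pen: bystander: grey marker pen lying along its x, 130 mm long, 12 mm thick; origin under its middle
Mind the look-alikes: they are no part of the job. Leave any pink look-alike of the part that bears cap_far_centre alone.

How it is judged (in metres and radians):
At the end, for the whole second after the job is handed in: All three caps lie at rest and flat on the tray's floor: each cap's centre lies between its walls, at least 18 mm past the floor's front edge (tray x above -52 mm), less than 16 mm above the bench, and moves slower than 20 mm/s (x of cap_near_centre in the frame of tray between -0.052 and 0.07 m and y of cap_near_centre in the frame of tray between -0.095 and 0.095 m and height (world z) of each of cap_near_centre, cap_far_centre, cap_mid_centre below 0.016 m and linear speed of each of cap_near, cap_far, cap_mid below 0.02 m/s and x of cap_far_centre in the frame of tray between -0.052 and 0.07 m and y of cap_far_centre in the frame of tray between -0.095 and 0.095 m and x of cap_mid_centre in the frame of tray between -0.052 and 0.07 m and y of cap_mid_centre in the frame of tray between -0.095 and 0.095 m); the robot touches nothing.
It fails at once if a cap is lifted (its centre more than 30 mm above the bench) (height (world z) of any of cap_near_centre, cap_far_centre, cap_mid_centre above 0.03 m).
It fails at once if a cap is pinched, or jammed with more than 20 N (contact force between the fingers and cap_near above 20 N or contact force between the fingers and cap_far above 20 N or contact force between the fingers and cap_mid above 20 N).
It fails at once if the flask, jar, dish, bottle, beaker or pen is shoved more than 20 mm (distance of any of flask, jar, dish, bottle, beaker, pen from where it was at the start of the episode above 0.02 m).
It fails at once if the flask, jar, dish, bottle or beaker is tipped by more than 20 degrees (angle between any of flask, jar, dish, bottle, beaker's own z axis and vertical above 0.35 rad).
It also fails if it takes over 64 s, if anything falls off the work surface, if the arm or the gripper's body presses on something with over 40 N, if the wrist force passes 120 N, or if a joint passes its speed limit or range.

## Robot

A 6-joint arm with a two-finger parallel gripper is mounted at the origin on the work surface. World frame = base frame: x ahead of the robot, y to its left, z up, the work surface at z = 0. Lengths are in m, angles in degrees, forces in N, time in s.
With the tool pointing down it reaches from about 0.325 to 0.775 m from the base axis. Payload 5.5 kg.
Tool frame: the origin (TCP) lies at the centre of the arm's flange, where the gripper is bolted on; the fingertips stand 182 mm ahead of it and the grasp point (between the pads) lies 163 mm ahead of it; z points along the fingers, y is the direction in which the jaws open and shut (so a half turn about z gives the same grasp; the last joint's range is limited). The gripper opens to 88 mm and grips with 3 to 60 N. Pads are 20 mm wide; open, the fingers measure 115 mm over their backs; the gripper's body (75 mm by 178 mm) begins 61 mm behind the grasp point.
Start: joints at [-68.279, 5.22, 70.514, -0, 104.267, -3.249], TCP at [0.253, -0.544, 0.405] pointing down, gripper open.
Joint ranges: [-164.24, 164.24], [-49.07, 125.15], [9.68, 141.18], [-86.29, 266.29], [3.28, 154.24], [-151.56, 151.56]. Speed limits (degrees/s): [147.25, 147.25, 172.46, 180, 180, 180].

## Interface

Orientations are given as [roll, pitch, yaw] about the fixed x, y, z axes, in that order (R = Rz(yaw) Ry(pitch) Rx(roll)).
In Python, from station import r gives the robot as it stands. The module is installed in compiled form; this text tells all that it offers. Calls block until the motion is done:
- r.reach(position, orientation): joint-space move of the TCP to a pose.
- r.servo_line(position, rotation=None, speed=0.15): straight line of the TCP; rotation=None keeps the orientation; speed is the mean speed in m/s.
- r.move_joints(angles): joint-space move.
- r.let_go() and r.grab(squeeze=None): open the fingers fully, or close them until they stop; squeeze is the grip in N (None keeps the last).
- r.wait(seconds).
- r.inverse_kinematics(position, orientation): joint angles nearest the present ones, or None.
- r.sense(): the state.
- r.snapshot(name): name is "scene" or "top"; returns a dict with "frame" (420x560x3 uint8, red, green, blue), "fx", "fy", "cx", "cy" (pixels), "R" (3x3) and "t" (3): a world point X has camera coordinates R X + t. Camera axes: x right, y down, z forward; pixel columns grow to the right and rows downward; lengths in m; the calibration is good to about 2 mm. A picture is of the moment at which its call begins. There is no depth.
A pose or a line that the arm cannot do raises r.IKError and nothing moves.
- r.hand_in(): hands the job in, once; it reports no verdict.
The state is a dict: "clock": time; "joints": joint angles; "joint_vel": joint speeds; "joint_torque": joint torques, N m; "tcp_pos": TCP position; "orientation": TCP orientation; "contact_force": force on the tool from outside, world axes, zero at the start; "torque": the same for the moment, N m; "opening": finger opening in m.
Only numpy, scipy, OpenCV 4.12 (cv2) and the standard library are available. Lean on these libraries where they do the work, as an engineer would, in place of code of your own. Each camera call takes 0.05 s, during which the arm holds its last target.

## Working session

There is one attempt and no reset: what is moved stays moved. The work goes in short steps, each a Python script; the robot and the scene stay as the last script left them, time stands still between calls to the robot, and variables do not carry over. Pictures are saved under pics/ and viewed, and the job is handed in when it is done.

```bash
mkdir -p pics
python3 - <<'E'
from station import r
import cv2,pickle
for n in("top","scene"):
    s=r.snapshot(n); pickle.dump(s,open(n+'.pkl','wb'))
    cv2.imwrite(f'pics/{n}0.png',cv2.resize(s['frame'][:,:,::-1],(800,600),interpolation=cv2.INTER_CUBIC))
    print(n,s['fx'],s['cx'],s['cy'],s['R'],s['t'])
print(r.sense())
E
```

```text
top 509.6291254107735 285.01273963194126 208.64904477920655 [[-0.0088902  -0.99983242  0.01600313]
 [-0.9935525   0.00702322 -0.11315519]
 [ 0.11302383 -0.01690592 -0.99344844]] [-0.09711262  0.60332087  1.0790398 ]
scene 458.4689393572522 284.3861834204005 202.77206827106102 [[ 0.62113482  0.78357383  0.01426868]
 [ 0.67804883 -0.52817773 -0.51115366]
 [-0.39299023  0.3271702  -0.8593709 ]] [-0.30515774 -0.45478799  1.46674588]
{'clock': 0.1, 'joints': array([-6.82798539e+01,  5.25772610e+00,  7.05739226e+01, -1.45996075e-04,
        1.04269117e+02, -3.24756088e+00]), 'joint_vel': array([-0.11005454, -0.05621602, -0.16113241,  0.02038231, -0.03255368,
        0.0592326 ]), 'joint_torque': array([ 3.88770786e-03, -4.47857273e+01, -4.07570422e+01,  7.02261482e-02,
        2.84290424e-02, -1.05937495e-04]), 'tcp_pos': array([ 0.25328872, -0.54396303,  0.40364128]), 'orientation': array([-1.79899388e+02, -5.56705577e-03,  2.49676662e+01]), 'contact_force': array([-0.30679327, -0.67209449, -0.06759877]), 'torque': array([-0.01142393, -0.01040012, -0.02833945]), 'opening': 0.08800055156799998}
```

View pics/top0.png

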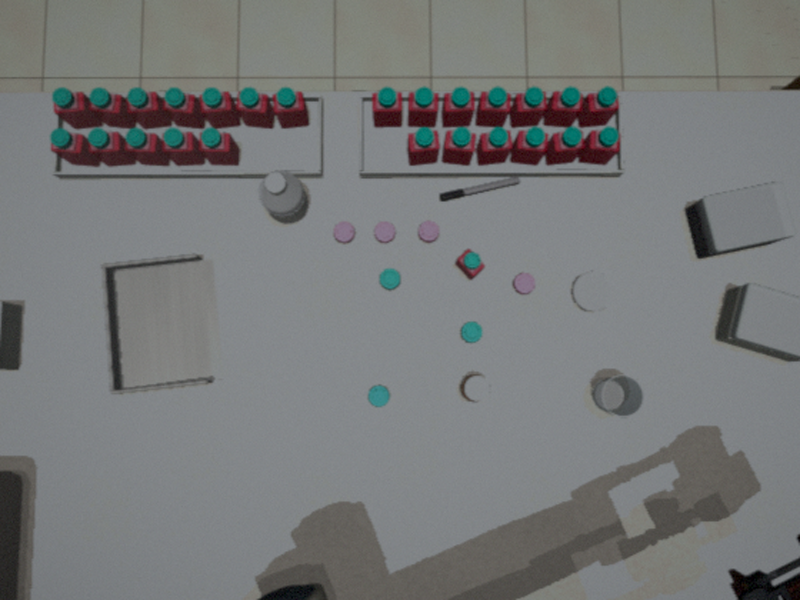

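View pics/scene0.png

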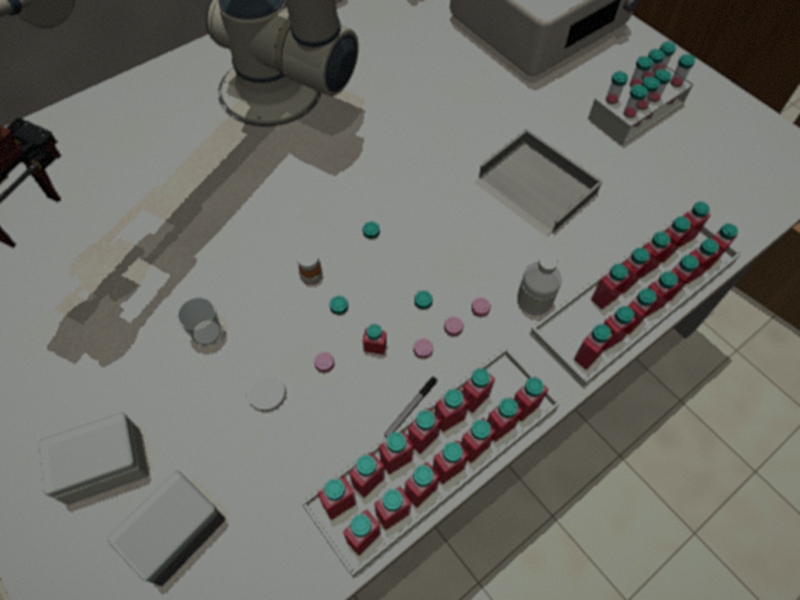

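The top view (800x600) shows the caps at about far (390,279), mid (471,332) and near (378,396). The flask is at (470,264), the jar at (476,387) and the tray at x 105–215, y 257–390, with its mouth facing right. There are pink look-alikes at (344,232), (385,232), (428,231) and (524,283). Next I'll convert these to world positions.

```bash
cat > h.py <<'E'
import numpy as np,cv2
def w(s,u,v,z,scale=0.7):
    u=(u+.5)*scale-.5; v=(v+.5)*scale-.5
    d=s['R'].T@np.array([(u-s['cx'])/s['fx'],(v-s['cy'])/s['fy'],1.]); c=-s['R'].T@s['t']
    return (c+d*(z-c[2])/d[2])[:2]
def teal(s,lo=None):
    hsv=cv2.cvtColor(s['frame'],cv2.COLOR_RGB2HSV)
    m=cv2.inRange(hsv,(80,110,60),(97,255,255))
    n,l,st,c=cv2.connectedComponentsWithStats(m)
    return [(c[i],st[i,4],w(s,c[i][0],c[i][1],0.0135,1.)) for i in range(1,n) if st[i,4]>25]
E
python3 - <<'E'
import pickle; from h import *
np.set_printoptions(precision=4,suppress=True)
for n in('top','scene'):
    s=pickle.load(open(n+'.pkl','rb'))
    for c,a,p in teal(s): 
        if .2<p[0]<.68 and -.3<p[1]<.3: print(n,c/.7,a,p)
s=pickle.load(open('top.pkl','rb'))
for nm,u,v,z in [('far',390,279,.015),('mid',471,332,.015),('near',378,396,.015),('flask top',471,260,.066),('jar top',478,387,.062),('trayBL top',107,265,.038),('trayBR top',116,390,.038),('mouthFar top',201,256,.038),('mouthNear top',213,379,.038),('lipfar',213,262,0),('lipnear',216,378,0),('bottle base',290,200,0),('dish',590,291,.014),('pink1',344,232,.015),('pink2',385,232,.015),('pink3',428,231,.015),('pink4',524,283,.015),('beaker top',608,393,.075),('pen',480,189,.01)]:
    print(nm,w(s,u,v,z))
f=s['frame'][120:300,50:380,::-1]
cv2.imwrite('pics/crop0.png',cv2.resize(f,None,fx=2.4,fy=2.4,interpolation=cv2.INTER_CUBIC))
E
```

```text
top [471.5923 259.9851] 96 [ 0.6645 -0.2041]
top [389.2951 278.2425] 152 [ 0.6364 -0.0746]
top [470.9124 331.5853] 155 [ 0.5519 -0.2009]
top [378.1354 395.3989] 154 [ 0.4549 -0.0564]
scene [370.3484 228.6237] 82 [ 0.4596 -0.0629]
scene [422.7561 298.2973] 99 [ 0.6407 -0.0809]
scene [338.0769 303.6951] 104 [ 0.5564 -0.2072]
scene [373.3265 330.8776] 70 [ 0.6386 -0.1903]
far [ 0.6353 -0.0754]
mid [ 0.5514 -0.2005]
near [ 0.4543 -0.0559]
flask top [ 0.6561 -0.1973]
jar top [ 0.467  -0.2045]
trayBL top [0.6565 0.3555]
trayBR top [0.4673 0.335 ]
mouthFar top [0.6695 0.2132]
mouthNear top [0.4823 0.1909]
lipfar [0.6664 0.2043]
lipnear [0.484  0.1958]
bottle base [0.766  0.0838]
dish [ 0.6144 -0.3887]
pink1 [ 0.7104 -0.0036]
pink2 [ 0.71  -0.068]
pink3 [ 0.7112 -0.1357]
pink4 [ 0.6276 -0.2851]
beaker top [ 0.4568 -0.3929]
pen [ 0.7799 -0.2197]
```

View pics/crop0.png

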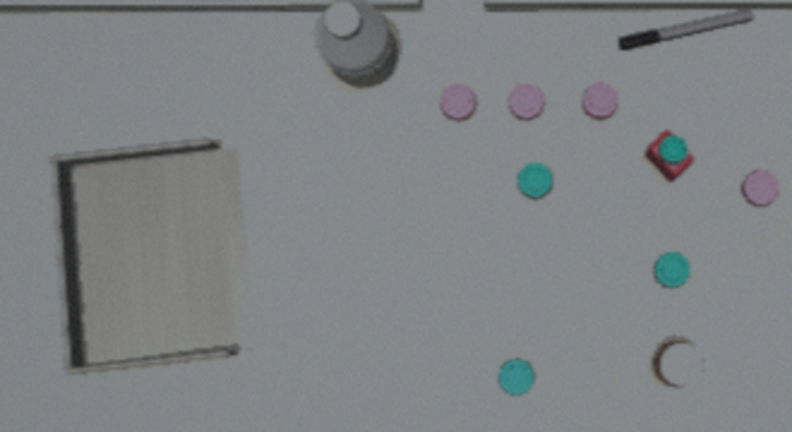

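Top and scene differ by about 6 mm, so I'll use their average. My plan is to close the fingers, face the flat 27 mm side along each push, and send mid deep first, then near and far in front of it on either side. I'll check alignment in a picture before the first push.

```bash
cat > push.py <<'E'
from station import r
from h import *
def pose(a,b):
    a=np.array(a);b=np.array(b);d=(b-a)/np.linalg.norm(b-a)
    return a,b,d,np.degrees(np.arctan2(d[1],d[0]))
def approach(a,b,back=.055,z=.189):
    a,b,d,yaw=pose(a,b); p=a-back*d
    r.reach([*p,.30],[180,0,yaw]); r.servo_line([*p,z],speed=.12)
def push(a,b,z=.189,speed=.1):
    a,b,d,yaw=pose(a,b); p=b-.027*d
    r.servo_line([*p,z],speed=speed)
    s=r.sense();print(s['clock'],s['contact_force'],s['tcp_pos'])
    q=p-.02*d; r.servo_line([*q,z],speed=.1); r.servo_line([*q,.30],speed=.2)
def snap(tag):
    for n in('top','scene'):
        s=r.snapshot(n); cv2.imwrite(f'pics/{n}{tag}.png',cv2.resize(s['frame'][:,:,::-1],(800,600),interpolation=cv2.INTER_CUBIC))
        for c,a,p in teal(s):
            if .2<p[0]<.68 and -.3<p[1]<.35: print(n,(c/.7).round(),a,p.round(4))
E
python3 - <<'E'
from push import *
r.grab(); approach((.554,-.204),(.574,.28)); snap(1)
s=r.sense();print(s['clock'],s['opening'],s['tcp_pos'],s['orientation'])
E
```

```text
top [472. 260.] 97 [ 0.6645 -0.204 ]
top [389. 278.] 153 [ 0.6367 -0.0747]
top [471. 332.] 148 [ 0.552  -0.2012]
top [378. 395.] 153 [ 0.4548 -0.0564]
scene [370. 229.] 82 [ 0.4596 -0.0629]
scene [423. 299.] 103 [ 0.6411 -0.0813]
scene [373. 331.] 71 [ 0.6387 -0.1905]
4.1833 0.0006108256511919324 [ 0.55207986 -0.25915733  0.19037063] [1.79887928e+02 5.62330579e-02 8.76324015e+01]
```

View pics/top1.png

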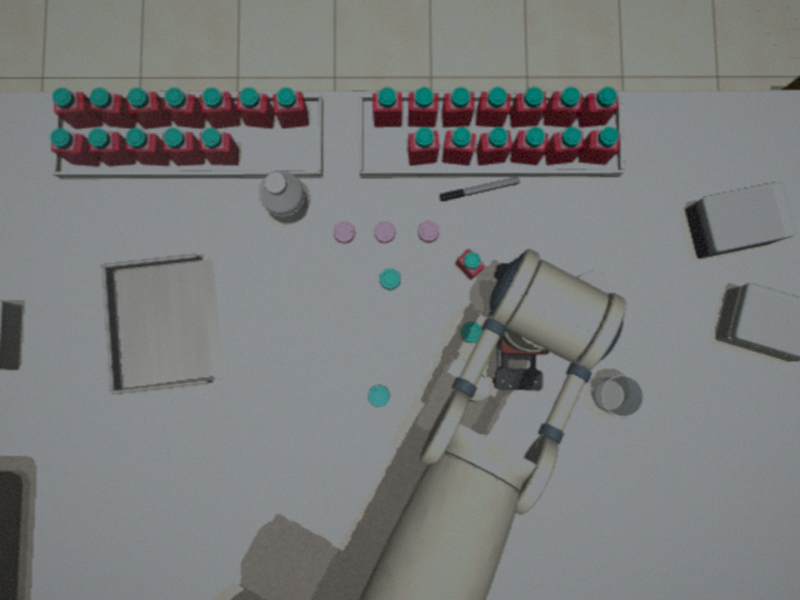

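View pics/scene1.png

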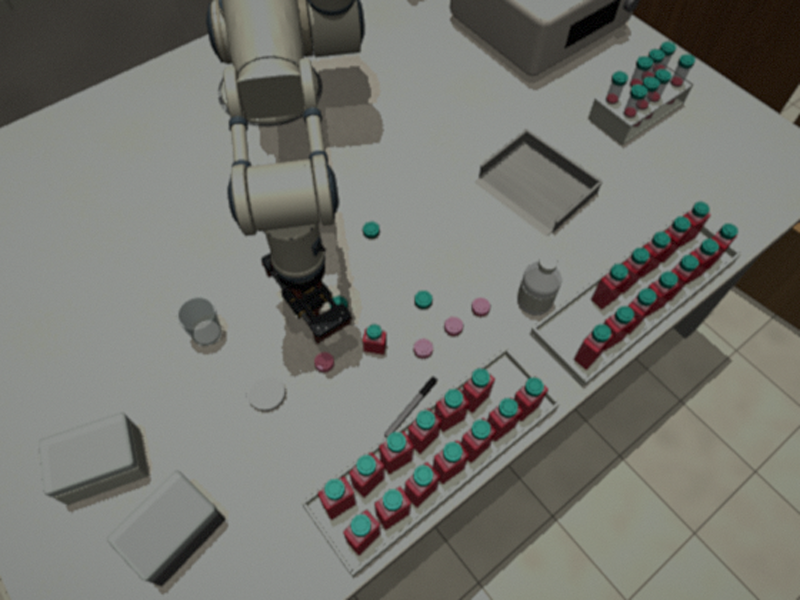

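The fingers are down behind mid, which shows at (471,332) in the top view, and everything else is undisturbed. The gripper body should pass about 20 mm above the flask and jar. Pushing mid now.

Run:
```python
from push import *
push((.554,-.204),(.574,.28),speed=.12); snap(2)
```

```text
8.6 [ 0.27248145 -1.40936852 -0.27157029] [0.57288739 0.25292389 0.18901049]
top [472. 260.] 96 [ 0.6644 -0.2041]
top [389. 278.] 153 [ 0.6363 -0.0747]
top [378. 395.] 152 [ 0.455  -0.0564]
scene [541. 182.] 72 [0.5764 0.278 ]
scene [370. 229.] 82 [ 0.4596 -0.0629]
scene [423. 298.] 101 [ 0.6409 -0.0811]
scene [373. 331.] 68 [ 0.6386 -0.1903]
```

View pics/scene2.png

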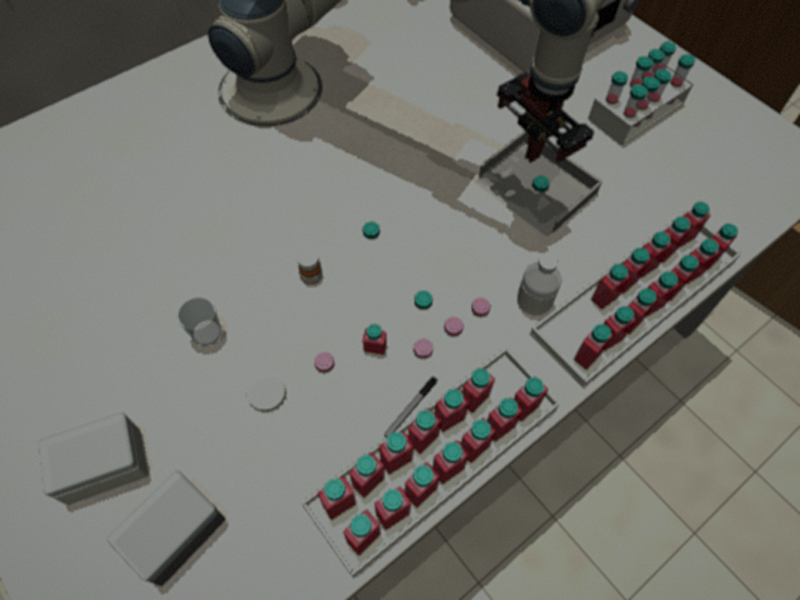

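View pics/top2.png

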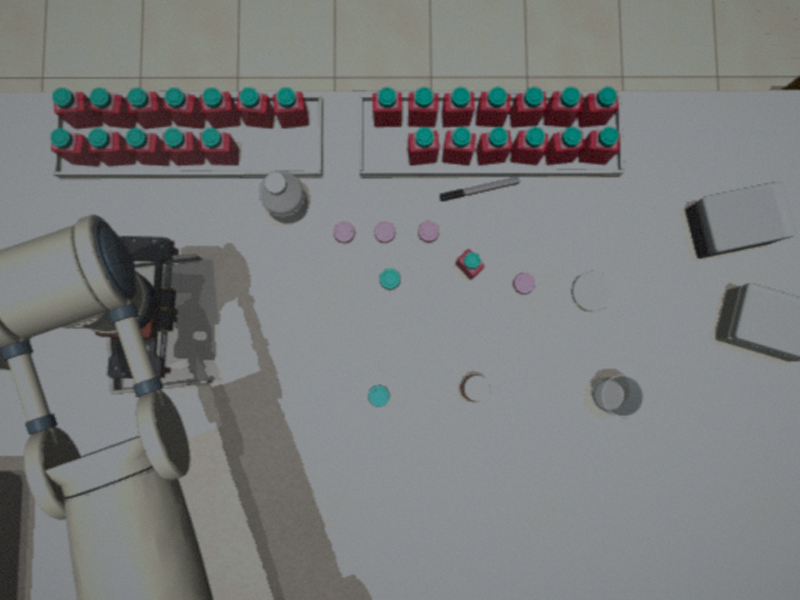

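Mid now lies in the tray at (541,182) in the scene view, about (0.575, 0.28). Near and far are next.

Run:
```python
from push import *
a,b=(.457,-.060),(.533,.235)
approach(a,b); push(a,b,speed=.12); snap(3)
```

```text
15.1417 [ 0.26815193  0.12466413 -0.75353559] [0.52625487 0.20860549 0.18903791]
top [472. 260.] 96 [ 0.6645 -0.2041]
top [389. 278.] 155 [ 0.6363 -0.0746]
scene [510. 178.] 66 [0.532 0.235]
scene [541. 182.] 72 [0.5763 0.2777]
scene [423. 298.] 100 [ 0.6409 -0.081 ]
scene [373. 331.] 71 [ 0.6387 -0.1905]
```

View pics/scene3.png

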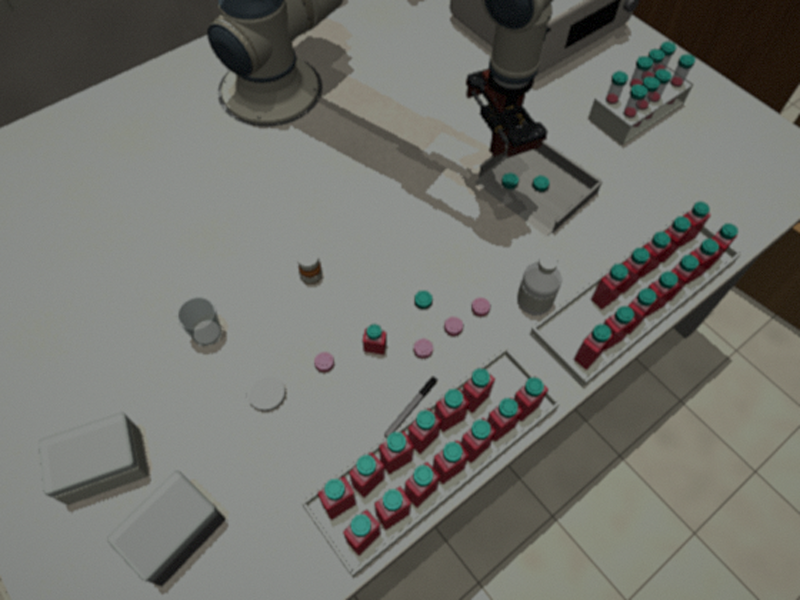

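Both caps are in the tray at (510,178) and (541,182). Far is next, with a heading that bears away from the bottle.

Run:
```python
from push import *
a,b=(.6385,-.078),(.614,.237)
approach(a,b); push(a,b,speed=.12)
p=r.sense()['tcp_pos']; r.reach([.45,-.25,.38],[180,0,60]); r.wait(.3); snap(4); print(r.sense()['clock'])
s=r.snapshot('top'); cv2.imwrite('pics/crop4.png',cv2.resize(s['frame'][150:300,40:240,::-1],None,fx=4,fy=4,interpolation=cv2.INTER_CUBIC))
```

```text
21.6917 [-0.50370129 -0.73610301 -1.00351414] [0.6161357  0.20980104 0.18894752]
top [471. 260.] 98 [ 0.6646 -0.2039]
top [187. 294.] 166 [0.614  0.2395]
top [159. 320.] 174 [0.5737 0.2824]
top [187. 348.] 170 [0.5304 0.2378]
scene [510. 179.] 75 [0.5332 0.2329]
scene [541. 182.] 74 [0.5768 0.2773]
scene [539. 205.] 80 [0.6163 0.2342]
scene [373. 331.] 71 [ 0.6387 -0.1905]
24.8917
```

View pics/crop4.png

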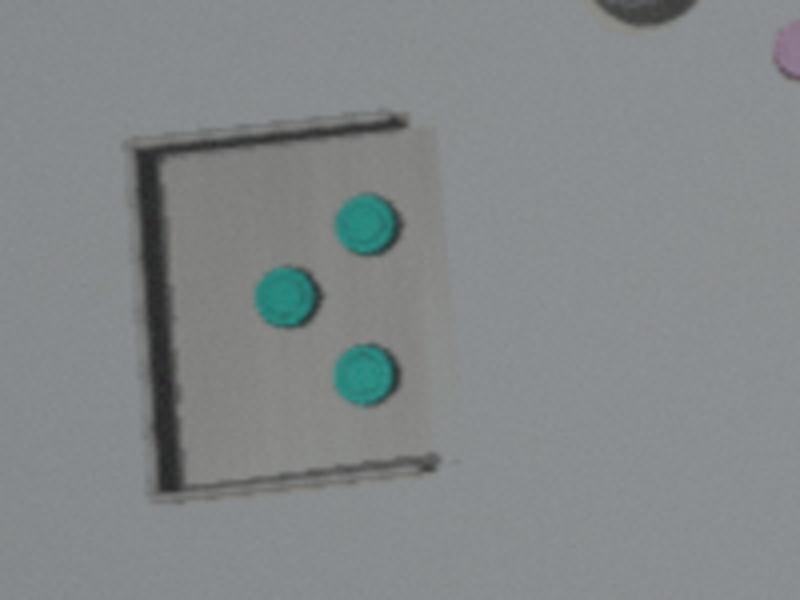

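View pics/scene4.png

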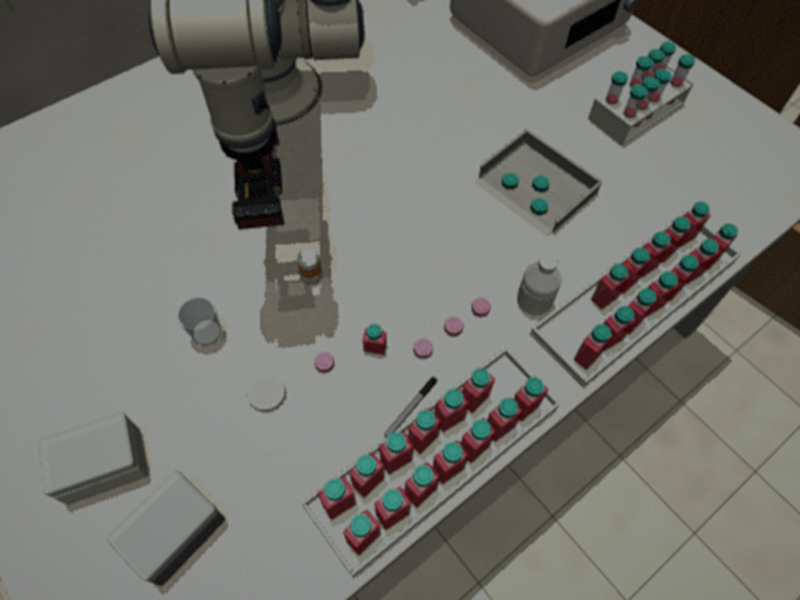

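All three caps are on the floor, in the crop at (367,225), (288,297) and (366,375). The smallest tray x is about −38 mm against the −52 mm limit. The bystanders look unmoved and the arm is clear, so I'm handing in.

Run:
```python
from station import r
r.hand_in()
```

```text
the job is handed in; nothing more can be done
```

I swept all three caps into the tray with closed fingers, one straight push each (mid, then near, then far). I handed the job in at about 25 s on the robot's clock, well under the 64 s limit.

- **Caps:** The last pictures from both cameras show all three flat on the tray floor. By the top camera, tray x is about −38 mm for far, −31 mm for near and +9 mm for mid, against the −52 mm limit.
- **Force:** Tool force read once at the end of each push, before backing off, was below 1.5 N. I did not record it during the pushes.
- **Bystanders:** In the last pictures the flask, jar, dish, bottle, beaker, pen and pink caps look unmoved. The arm was clear of everything.
- **Disagreement:** The two cameras differed by a steady 5–7 mm on position. I used the average for aiming, and both cameras agree that all three caps are in.

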